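Shut the centrifuge and start it

ROBOT

A 6-joint arm with a two-finger parallel gripper is mounted at the origin on the work surface. World frame = base frame: x ahead of the robot, y to its left, z up, the work surface at z = 0. Lengths are in mm, angles in rad, forces in N, time in s.
With the tool pointing down it reaches from about 275 to 750 mm from the base axis. Payload 10.2 kg.
Tool frame: the origin (TCP) lies midway between the tips of the shut fingers; the grasp point (between the pads) lies 19 mm behind it; y points along the fingers, z is the direction in which the jaws open and shut, and the axes are right-handed (so a half turn about y gives the same grasp; the last joint's range is limited). The gripper opens to 85 mm and grips with 20 to 120 N. Pads are 22 mm wide; open, the fingers measure 114 mm over their backs; the gripper's body (76 mm by 85 mm) begins 54 mm behind the grasp point. The pads swing forward as they close: fully open they stand 13 mm farther back than shut.
Start: joints at [-1.473, 0.313, 1.498, -0, 1.331, -0.223], TCP at [165.533, -498.227, 231.294] pointing down, gripper open.
Joint ranges: [-2.94, 2.94], [-0.97, 2.17], [0.19, 2.56], [-1.23, 4.37], [0.02, 3.11], [-2.88, 2.88]. Speed limits (rad/s): [2.39, 2.39, 3.01, 3.14, 3.14, 3.14].

INTERFACE

Orientations are given as a unit quaternion [w, x, y, z].
In Python, from rig import ctrl gives the robot as it stands.
- The arm moves only by the shell command python3 -m inch 'ROWS' [OPENING] [FORCE]. ROWS is JSON, one flat list of numbers, 6 for each row, row after row: the shift along the tool's x, y, z in cm, then the turn, a rotation vector about the tool's x, y, z in rad. A call has 1 to 8 rows; each row is the pose to reach, as a shift and turn from the pose commanded when the call began, along the tool's axes at that moment; what a row does not reach only later rows make up. A row lasts 1/12 s, in which the tool goes at most 41.7 mm and 7.16 degrees, less where a joint would pass 70% of its speed; a pose out of reach is approached as far as the arm can. A call with a gripper value outside its range is refused whole. OPENING is the gripper command: -1 is fully open, 1 is shut, values between are in proportion, set as the call begins (- or left out, the last holds). The fingers move at their own pace and stop on an object; FORCE is the grip in N (left out, the last holds). Time passes only in rows, so rows that repeat a pose let the fingers close. It gives the time, the measured TCP pose, the force and the opening at its end, in the units of the state.
- ctrl.sense(): the state, without advancing time (a new reading comes with each control period).
- ctrl.capture(name): name is "scene" or "top" or "wrist"; returns the picture (384x512x3 uint8, red, green, blue); there is no depth.
- ctrl.get_calibration(name): a dict with "fx", "fy", "cx", "cy" (pixels), "world_to_cam" (4x4, takes a point from world to camera coordinates). Camera axes: x right, y down, z forward; pixel columns grow to the right and rows downward; lengths in mm; the calibration is good to about 2 mm. A picture is of the moment at which its call begins: read the wrist's pose just before it. get_calibration takes no time and is no camera call; for the wrist camera it gives the pose at the moment of the call.
- ctrl.finish_job(): hands the job in, once; it reports no verdict.
Trained networks look in the newest picture that a camera, given by its name, has taken for a name from the list of things; names that differ only in an ending like _2 or _b are one class to them, and where a whole thing is asked for, a point or a joint stands for the part that bears it (a point fixed in the world has none). Each returns a list of dicts, best first, with "score" (0 to 1); they miss things now and then, are a little off and sometimes report something else, mostly with a low value. They report only what shows in the picture. A call takes as long as a camera call.
- ctrl.search_frame(thing, camera): "uv" ([column, row] in pixels, amid what is visible of it).
The state is a dict: "time_s": time; "joints": joint angles; "dq": joint speeds; "tau": joint torques, N m; "eef_pos": TCP position; "ee_rot": TCP orientation; "force": force on the tool from outside, world axes, zero at the start; "wrist_torque": the same for the moment, N m; "grip_width": opening from 0.0 (shut) to 1.0 (fully open).
Only numpy, scipy, OpenCV 4.12 (cv2) and the standard library are available. Lean on these libraries where they do the work, as an engineer would, in place of code of your own. Each camera call takes 0.05 s, during which the arm holds its last target.

TASK

Start the bench centrifuge using only the fingertips: push its open lid gently down until it is fully shut, without slamming it, then lightly press the long bar-shaped start key on the front ledge and let it come up again. Do not press the round keys, do not lift the lid or grasp anything, leave the vial and everything else on the bench where it stands, and finish with the hand clear.

Things in the scene. Friction and masses are not known exactly. Their poses are not given: they have to be found in the camera images.
- centrifuge: white bench centrifuge, fixed to the bench, 260 (x) x 280 (y) mm. Origin: centre of its underside, at bench height; its x axis points from the key ledge (front, robot's side) to the lid hinge (back), y to its left, z up. Front part: a flat ledge (x -130 to -48 mm, top 75 mm above the bench) with a row of four keys. Behind it the raised rotor bowl (x -48 to 125 mm), rim 112 mm above the bench, under the lid
- lid (a joint): hinge angle of the grey lid, rad: 0 fully shut, positive open. It starts partly open (0.45 to 0.8) with its front edge in the air. Stiff hinge: it stays at any angle and takes about 2 to 5 N to push down at point lid_push; no latch, no spring. When shut, it is stopped rigidly on the rim, so push on slowly near the end
- lid_hinge (a point): point on the lid's hinge line (at the back of the centrifuge, x = 120 mm, 112.5 mm above the bench); its axes turn with the lid, x always in the plane of the lid (the lid extends along -x), y along the hinge line
- lid_push (a point): point in the middle of the lid's outer face, 100 mm from the hinge line towards the free edge; its z axis is normal to the outer face. The lid is a 14 mm thick panel, 165 mm from hinge end to free edge (free edge 168 mm from the hinge line), 256 mm wide, and when shut its outer face is 126.5 mm above the bench
- key_start (a joint): travel of the start key, m: 0 up, 0.006 fully down. A sprung key: it begins to move at about 2 N, is fully down at about 5 N and comes back up by itself
- key_start_top (a point): centre of the top face of the start key: the only long, bar-shaped key, 16 mm (along the centrifuge's x) by 36 mm (along its y), white; its top stands 87.5 mm above the bench, 12.5 mm above the ledge. It may be in any of the four places in the row, which are 50 mm apart along the centrifuge's y, 90 mm in front of its origin
- key_start_base: the start key with its black surround, 34 x 44 x 3 mm, on the ledge; origin under its centre
- key_a (a joint): travel of another key (a), m: 0 up, 0.006 fully down, sprung like the start key; not to be pressed
- key_a_top (a point): centre of the top of this key: round, 16 mm diameter, white, same height as the start key
- key_b (a joint): travel of another key (b), m: 0 up, 0.006 fully down, sprung like the start key; not to be pressed
- key_b_top (a point): centre of the top of this key: round, 16 mm diameter, white, same height as the start key
- key_c (a joint): travel of another key (c), m: 0 up, 0.006 fully down, sprung like the start key; not to be pressed
- key_c_top (a point): centre of the top of this key: round, 16 mm diameter, white, same height as the start key
- vial: small white screw-cap vial, 28 mm diameter, 42 mm tall, standing loose on the centrifuge's key ledge beside the row of keys (its centre 60 to 71 mm from that of the nearest key); leave alone. Origin: centre of its underside
- tube_stand: clear tube with a blue cap in a round conical foot (80 mm foot, 127 mm tall), standing loose on the bench just beside the centrifuge; leave alone. Origin: centre of its underside
- jar: white jar, 76 mm diameter, 75 mm tall, standing loose just beside the centrifuge on the other side; leave alone. Origin: centre of its underside
- beaker: open clear beaker, 90 mm diameter, 110 mm tall; leave alone. Origin: centre of its underside
- bottle: glass bottle, 66 mm diameter, 170 mm tall; leave alone. Origin: centre of its underside
- flat_rack: low green tube rack, 85 x 125 x 28 mm, loose; leave alone. Origin: centre of its underside
- tube_rack: red tube rack with capped tubes, 90 x 200 mm, 108 mm tall, loose; leave alone. Origin: centre of its underside

How it is judged (in metres and radians):
On the way, in this order (a step that is already met when the one before it is completed fails the run):
1. the lid is pushed fully shut (value of joint lid below 0.03 rad), for 0.1 s.
2. the start key is pressed down by the fingers (at least 3 mm) (value of joint key_start above 0.003 m and contact force between the fingers and key_start_base above 0.5 N), for 0.05 s.
At the end, for the whole second after the job is handed in: The lid is shut (angle below 0.03 rad), the start key has been pressed at least 3 mm and is up again, all keys are up (within 1 mm), and all loose things stand upright, at rest, within 20 mm of where they were (value of joint lid below 0.03 rad and value of joint each of key_start, key_a, key_b, key_c below 0.001 m and distance of each of vial, tube_stand, jar, beaker, bottle, flat_rack, tube_rack from where it was at the start of the episode below 0.02 m and linear speed of each of vial, tube_stand, jar, beaker, bottle, flat_rack, tube_rack below 0.02 m/s and angle between each of vial, tube_stand, jar, beaker, bottle, flat_rack, tube_rack's own z axis and vertical below 0.2 rad); the robot touches nothing.
It fails at once if a round key is pressed (more than 1.5 mm) (value of joint any of key_a, key_b, key_c above 0.0015 m).
It fails at once if the start key is pressed (more than 2 mm) while the lid is open (value of joint key_start above 0.002 m and value of joint lid above 0.04 rad).
It fails at once if the lid is lifted further open (beyond 0.9 rad) or slammed (faster than 2.5 rad/s) (value of joint lid above 0.9 rad or velocity of joint lid below -2.5 rad/s).
It fails at once if the robot presses the start key harder than 30 N, or the centrifuge or its lid harder than 60 N (contact force between any of the fingers, the arm and key_start_base above 30 N or contact force between any of the fingers, the arm and centrifuge above 60 N).
It fails at once if a loose thing is moved, lifted (more than 20 mm) or tipped (not (distance of vial from where it was at the start of the episode below 0.02 m) or not (distance of tube_stand from where it was at the start of the episode below 0.02 m) or not (distance of jar from where it was at the start of the episode below 0.02 m) or not (distance of beaker from where it was at the start of the episode below 0.02 m) or not (distance of bottle from where it was at the start of the episode below 0.02 m) or not (distance of flat_rack from where it was at the start of the episode below 0.02 m) or not (distance of tube_rack from where it was at the start of the episode below 0.02 m) or angle between any of vial, tube_stand, jar, beaker, bottle, flat_rack, tube_rack's own z axis and vertical above 0.3 rad).
It also fails if it takes over 48 s, if anything falls off the work surface, if the arm or the gripper's body presses on something with over 40 N, if the wrist force passes 120 N, or if a joint passes its speed limit or range.

## Working session

There is one attempt and no reset: what is moved stays moved. The work goes in short steps, Python scripts to look and compute and a shell command to move; the robot and the scene stay as the last step left them, time stands still between calls to the robot, and variables do not carry over. Pictures are saved under pics/ and viewed, and the job is handed in when it is done.

```bash
ls; mkdir -p pics; cat > h.py <<'E'
from rig import ctrl
import numpy as np, cv2
def shot(cam,fn):
    im=ctrl.capture(cam); cv2.imwrite('pics/'+fn,im[:,:,::-1]); return im
def ray(cam,uv,z):
    c=ctrl.get_calibration(cam); M=np.array(c['world_to_cam']); R=M[:3,:3];t=M[:3,3]
    o=-R.T@t; d=R.T@np.array([(uv[0]-c['cx'])/c['fx'],(uv[1]-c['cy'])/c['fy'],1])
    return o+d*(z-o[2])/d[2]
def proj(cam,p):
    c=ctrl.get_calibration(cam); M=np.array(c['world_to_cam']); q=M[:3,:3]@np.array(p)+M[:3,3]
    return np.array([c['fx']*q[0]/q[2]+c['cx'],c['fy']*q[1]/q[2]+c['cy']])
E
python3 - <<'E'
from h import *
print(ctrl.sense())
for c in ('scene','top','wrist'):
    shot(c,c+'0.png'); print(c,np.round(np.linalg.inv(np.array(ctrl.get_calibration(c)['world_to_cam']))[:3],2).tolist())
for c in ('scene','top'):
  for t in ('centrifuge','lid_push','lid_hinge','key_start_top','key_a_top','vial','tube_stand','jar','beaker','bottle','flat_rack','tube_rack'):
    print(c,t,[(np.round(r['uv']).tolist(),round(r['score'],2)) for r in ctrl.search_frame(t,c)][:4])
E
```

```text
pics
{'time_s': 0.0, 'joints': array([-1.47336631e+00,  3.13470692e-01,  1.49844991e+00,  8.20884139e-06,
        1.33100752e+00, -2.23407634e-01]), 'dq': array([ 0.00192748,  0.00112927, -0.00184773, -0.00024467, -0.0008196 ,
       -0.0002554 ]), 'tau': array([ 8.39411587e-04, -4.12261963e+01, -2.59741312e+01, -1.65264105e-04,
        4.20312543e-03, -1.27675389e-05]), 'eef_pos': array([ 165.52526241, -497.9464537 ,  230.71966443]), 'ee_rot': array([ 0.11297917, -0.11291411,  0.69849886, -0.69755677]), 'force': array([0.604321  , 0.87755929, 0.44503449]), 'wrist_torque': array([-0.00121718, -0.01306087, -0.00285787]), 'grip_width': 0.9984483216105033}
scene [[-0.58, 0.61, -0.54, 1252.11], [0.81, 0.44, -0.38, 480.35], [0.01, -0.66, -0.75, 1063.2]]
top [[0.1, -0.97, 0.2, 300.51], [-1.0, -0.1, 0.01, -17.51], [0.01, -0.21, -0.98, 1397.52]]
wrist [[0.32, -0.91, -0.26, 232.5], [-0.95, -0.3, -0.09, -475.49], [-0.0, 0.28, -0.96, 374.66]]
scene centrifuge [([240.0, 212.0], 0.79)]
scene lid_push [([233.0, 201.0], 0.74)]
scene lid_hinge [([235.0, 199.0], 0.65), ([142.0, 155.0], 0.31)]
scene k
[... 158 characters left out ...]
aker [([142.0, 157.0], 0.56)]
scene bottle [([378.0, 273.0], 0.85), ([290.0, 259.0], 0.65)]
scene flat_rack [([198.0, 146.0], 0.87)]
scene tube_rack [([387.0, 232.0], 0.76)]
top centrifuge [([258.0, 180.0], 0.59)]
top lid_push [([260.0, 157.0], 0.86)]
top lid_hinge [([102.0, 177.0], 0.69), ([258.0, 158.0], 0.58)]
top key_start_top [([285.0, 217.0], 0.52)]
top key_a_top [([106.0, 178.0], 0.57)]
top vial [([212.0, 199.0], 0.66), ([280.0, 215.0], 0.45)]
top tube_stand [([191.0, 161.0], 0.72)]
top jar [([319.0, 198.0], 0.69)]
top beaker [([420.0, 191.0], 0.97)]
top bottle [([377.0, 256.0], 0.7), ([104.0, 177.0], 0.64)]
top flat_rack [([382.0, 258.0], 0.77)]
top tube_rack [([104.0, 236.0], 0.59)]
```

View pics/top0.png

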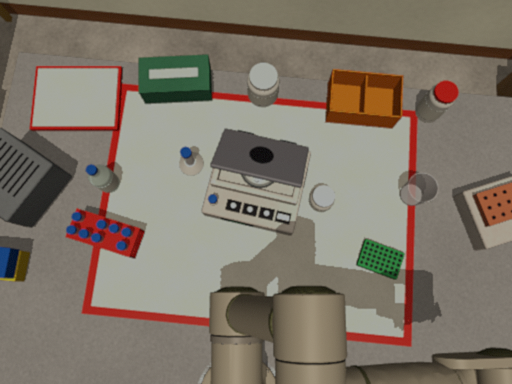

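View pics/scene0.png

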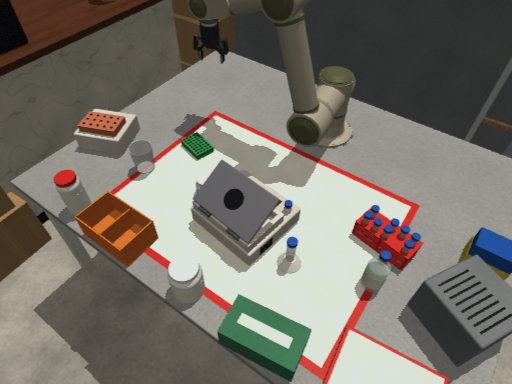

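```bash
python3 - <<'E'
import cv2
im=cv2.imread('pics/top0.png')[120:260,150:350]
cv2.imwrite('pics/top0z.png',cv2.resize(im,(800,560),interpolation=cv2.INTER_CUBIC))
E
```

```text
(no output)
```

View pics/top0z.png

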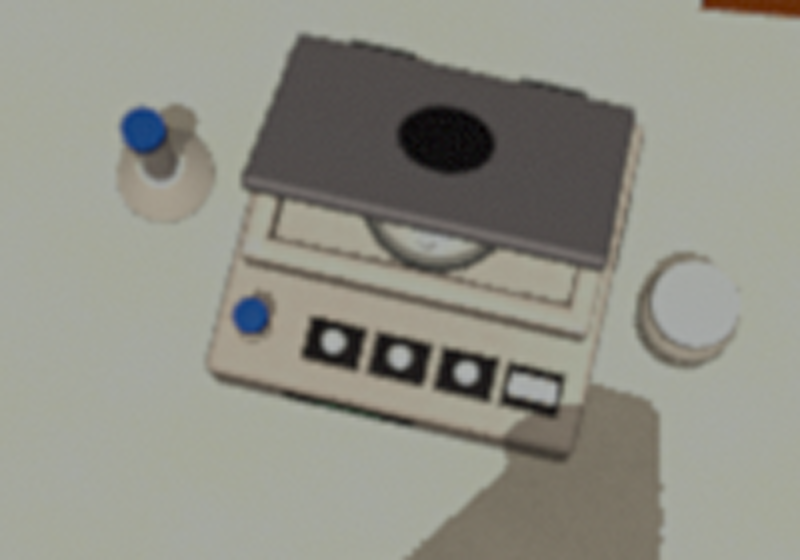

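```bash
cat > fit.py <<'E'
from h import *
from scipy.optimize import least_squares
Z=lambda u,v:np.array([150+(u+.5)/4-.5,120+(v+.5)/4-.5])
keys=[Z(334,342),Z(400,357),Z(466,373),Z(533,386)]
P=np.array([ray('top',k,87.5) for k in keys]); print(P.round(1), np.linalg.norm(np.diff(P,axis=0),axis=1))
d=P[0]-P[3]; yaw=np.arctan2(d[1],d[0])-np.pi/2; print('yaw',yaw)
for n,uv in dict(FL=Z(208,370),FR=Z(568,452)).items(): print(n,ray('top',uv,75))
ex=np.array([np.cos(yaw),np.sin(yaw)]);ey=np.array([-ex[1],ex[0]])
FL=ray('top',Z(210,366),75)[:2];FR=ray('top',Z(572,448),75)[:2]
print('width',(FL-FR)@ey, 'front x', FL@ex, FR@ex,'keyx',P[:,:2]@ex,'keyy',P[:,:2]@ey, 'corner y',FL@ey,FR@ey)
kx=(P[:,:2]@ex).mean(); O=ex*(kx+90)+ey*((FL+FR)/2@ey)
print('O',O)
def lid(th,s,y,h=0): # s from hinge along lid, y, outer face 
    n=14
    x=120-s*np.cos(th)-n*np.sin(th)*-1*0
    # outer face offset 14 normal to plane; normal=(sin th? )
    nx,nz=-np.sin(-th),np.cos(th)
    # lid dir: (-cos, sin); normal (sin, cos)
    x=120-s*np.cos(th)+14*np.sin(th); z=112.5+s*np.sin(th)+14*np.cos(th)
    return np.r_[O+ex*x+ey*y,z]
L=Z(246,182);R=Z(602,258);LH=Z(300,38);RH=Z(636,110)
def res(p):
    return np.r_[proj('top',lid(p[0],168,128+p[1]))-L,proj('top',lid(p[0],168,-128+p[1]))-R,proj('top',lid(p[0],3,128+p[1]))-LH,proj('top',lid(p[0],3,-128+p[1]))-RH]
f=least_squares(res,[.6,0]);print('lid',f.x,f.fun.round(2))
th=f.x[0]; print('push',lid(th,100,0),'edge',lid(th,168,0),'shut push',lid(0,100,0), 'hinge',lid(th,0,0))
print('vial cap',ray('top',Z(252,314),75+42))
jar=ray('top',Z(694,303),75); print('jar top',jar); print('tube cap',ray('top',Z(144,129),127))
E
python3 fit.py
```

```text
[[532.7  69.2  87.5]
 [526.3  20.   87.5]
 [519.3 -29.1  87.5]
 [514.5 -78.6  87.5]] [49.59093626 49.61059734 49.712899  ]
yaw -0.12207212890555463
FL [504.93390699 160.02216183  75.        ]
FR [ 470.53741927 -108.79988803   75.        ]
width 272.5553851639588 front x 484.9086596720759 483.7950497961696 keyx [520.27654626 519.98226572 518.96710599 520.27654626] keyy [133.53680005  83.94673695  34.34652708 -15.34912357] corner y 219.60384103002718 -52.951544133931655
O [615.48374988   8.44202097]
lid [ 0.54152737 -1.27463597] [-1.56 -0.25  2.33  1.01 -0.78 -1.78  0.42 -1.51]
push [656.69874242   3.38567823 176.04145684] edge [598.8616437   10.48125623 211.0917462 ] shut push [635.33491879   6.00663744 126.5       ] hinge [741.75329937  -7.0489953  124.49691366]
vial cap [541.94729639 127.97432557 117.        ]
jar top [ 590.46693307 -192.90581599   75.        ]
tube cap [668.53752957 221.03988263 127.        ]
```

View pics/wrist0.png

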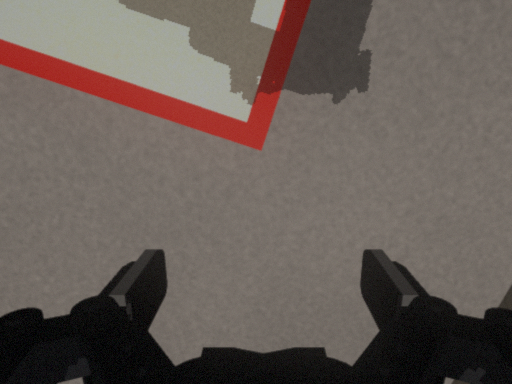

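```bash
cat >> h.py <<'E'
from scipy.spatial.transform import Rotation as Ro
YAW=-0.122
def tool():
    s=ctrl.sense(); q=s['ee_rot']; return np.array(s['eef_pos']),Ro.from_quat([q[1],q[2],q[3],q[0]]),s
def plan(target,align=False):
    p,R,s=tool(); M=R.as_matrix()
    print('pos',p.round(1),'axes x,y,z (cols)',M.round(3).tolist(),'t',s['time_s'],'F',np.round(s['force'],2),'w',round(s['grip_width'],2))
    print('shift cm',(M.T@(np.array(target)-p)/10).round(2))
    for sg in (1,-1):
        ty=np.array([0,0,-1.]); tz=sg*np.array([-np.sin(YAW),np.cos(YAW),0]); tx=np.cross(ty,tz)
        T=Ro.from_matrix(np.c_[tx,ty,tz]); print(' turn',sg,(R.inv()*T).as_rotvec().round(3))
E
python3 -c "
from h import *
plan([600,5,320])"
```

```text
pos [ 165.5 -498.2  231.3] axes x,y,z (cols) [[-0.949, -0.0, 0.315], [-0.315, -0.0, -0.949], [0.0, -1.0, 0.0]] t 1.35 F [-0.76  0.18  0.17] w 1.0
shift cm [-57.1   -8.87 -34.06]
 turn 1 [ 0.    -2.699  0.   ]
 turn -1 [-0.     0.443  0.   ]
```

```bash
python3 -m inch '[0,-2,0,0,0.1,0, 0,-4,0,0,0.2,0, 0,-6,0,0,0.3,0, 0,-8,0,0,0.4,0, 0,-9,0,0,0.443,0]' 1 20
python3 -c "
from h import *
plan([600,5,320])"
```

```text
time_s: 1.77
eef_pos: [165.6, -498.6, 323.8]
ee_rot: [0.045, -0.045, -0.705, 0.707]
force: [0.2, -0.3, 0.1]
grip_width: 0.301
pos [ 165.6 -498.6  323.8] axes x,y,z (cols) [[-0.992, 0.0, -0.127], [0.127, -0.003, -0.992], [-0.001, -1.0, 0.003]] t 1.7667 F [ 0.17 -0.32  0.07] w 0.3
shift cm [-36.7    0.23 -55.47]
 turn 1 [ 1.000e-03  3.136e+00 -5.000e-03]
 turn -1 [-0.003 -0.005 -0.001]
```

```bash
python3 -m inch '[-1.5,0,-2.5,0,0,0, -3.3,0,-5.2,0,0,0, -5.1,0,-8,0,0,0, -6.9,0,-10.7,0,0,0, -8.7,0,-13.5,0,0,0, -10.5,0,-16.2,0,0,0, -12.3,0,-19,0,0,0, -14.1,0,-21.8,0,0,0]'
python3 -c "
from h import *
plan([600,5,320])"
```

```text
time_s: 2.43
eef_pos: [332.8, -297.7, 321.4]
ee_rot: [0.043, -0.043, -0.706, 0.706]
force: [0.4, 0.2, 0.4]
grip_width: -0.001
pos [ 332.8 -297.7  321.4] axes x,y,z (cols) [[-0.993, 0.0, -0.122], [0.122, -0.0, -0.993], [-0.0, -1.0, 0.0]] t 2.4333 F [0.44 0.16 0.37] w -0.0
shift cm [-22.82   0.14 -33.3 ]
 turn 1 [ 0.     3.141 -0.   ]
 turn -1 [-0. -0. -0.]
```

```bash
python3 -m inch '[-1.5,0,-3.4,0,0,0, -3,0,-6.8,0,0,0, -4.5,0,-10.2,0,0,0, -6,0,-13.6,0,0,0, -7.5,0,-17,0,0,0, -9,0,-20.4,0,0,0, -10.5,0,-24,0,0,0, -11.3,0,-27,0,0,0]'
python3 -m inch '[0,0,-2,0,0,0, 0,0,-2,0,0,0, 0,0,-2,0,0,0]'
python3 -c "
from h import *
plan([600,5,320])
shot('wrist','w1.png')
plan([600,5,320])"
```

```text
time_s: 3.1
eef_pos: [478.1, -42.5, 321.2]
ee_rot: [-0.043, 0.043, 0.706, -0.706]
force: [0.2, -0.2, -0.6]
grip_width: 0.001
time_s: 3.35
eef_pos: [479.6, -24.4, 321.3]
ee_rot: [0.043, -0.042, -0.706, 0.706]
force: [0.6, -1.2, -0.6]
grip_width: -0.003
pos [479.6 -24.4 321.3] axes x,y,z (cols) [[-0.993, -0.0, -0.12], [0.12, -0.0, -0.993], [0.0, -1.0, 0.0]] t 3.35 F [ 0.56 -1.22 -0.58] w -0.0
shift cm [-11.6    0.13  -4.37]
 turn 1 [ 0.   -3.14  0.  ]
 turn -1 [-0.     0.002  0.   ]
pos [479.5 -25.2 321.3] axes x,y,z (cols) [[-0.993, -0.0, -0.121], [0.121, -0.0, -0.993], [0.0, -1.0, 0.0]] t 3.4 F [-0.34  0.29 -0.04] w -0.0
shift cm [-11.6    0.13  -4.47]
 turn 1 [ 0.000e+00 -3.141e+00  1.000e-03]
 turn -1 [-0.  0.  0.]
```

View pics/w1.png

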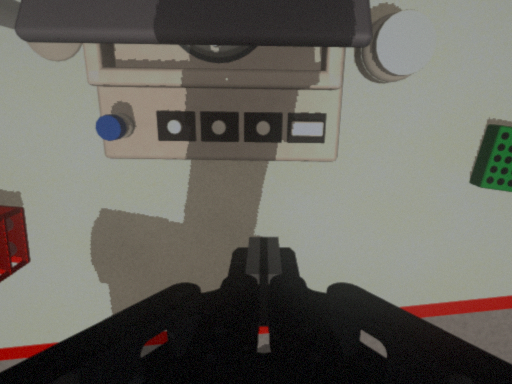

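```bash
python3 - <<'E'
from h import *
for uv in [(174,127),(219,127.5),(263,128),(307.5,129)]: print(ray('wrist',uv,87.5).round(1))
FL=ray('wrist',(105,158),75);FR=ray('wrist',(337,160),75); print('front',FL.round(1),FR.round(1),np.linalg.norm(FL-FR))
# ledge rear/bowl front
print('bowl L,R top rim',ray('wrist',(88,83),112).round(1),ray('wrist',(343,83),112).round(1))
print(proj('wrist',[480,-25,321]), 'lid edge L/R z~?',[ (z,ray('wrist',(24,38),z)[:2].round(),ray('wrist',(366,44),z)[:2].round()) for z in (180,190,200,210)])
E
```

```text
[533.8  69.5  87.5]
[527.1  19.3  87.5]
[520.5 -29.8  87.5]
[513.4 -79.5  87.5]
front [507.5 161.7  75. ] [ 471.5 -112.9   75. ] 276.9880494273547
bowl L,R top rim [588.5 140.9 112. ] [ 557.2 -116.1  112. ]
[263.50280868 253.01282715] lid edge L/R z~? [(180, array([620., 149.]), array([ 583., -120.])), (190, array([618., 142.]), array([ 582., -117.])), (200, array([615., 136.]), array([ 581., -114.])), (210, array([613., 129.]), array([ 579., -111.]))]
```

```bash
python3 -m inch '[-2,0,-0.8,0,0,0, -4.5,0,-1.7,0,0,0, -7.5,0,-2.8,0,0,0, -10.5,1.0,-4,0,0,0, -13.1,3,-4.9,0,0,0, -13.1,6,-4.9,0,0,0, -13.1,8.5,-4.9,0,0,0, -13.1,8.5,-4.9,0,0,0]'
python3 -m inch '[0,0,0,0,0,0]'
python3 -c "
from h import *
plan([616,8,200])
shot('scene','s1.png');shot('top','t1.png')"
```

```text
time_s: 4.07
eef_pos: [613.9, 6.5, 230.7]
ee_rot: [-0.047, 0.04, 0.706, -0.705]
force: [0.2, -0.9, -0.5]
grip_width: 0.004
time_s: 4.15
eef_pos: [615.3, 6.5, 236.2]
ee_rot: [-0.044, 0.043, 0.706, -0.706]
force: [-0.0, -0.2, 1.4]
grip_width: -0.001
pos [615.3   6.5 236.2] axes x,y,z (cols) [[-0.992, -0.002, -0.123], [0.123, 0.0, -0.992], [0.002, -1.0, 0.0]] t 4.15 F [-0.01 -0.15  1.43] w -0.0
shift cm [-0.06  3.62 -0.16]
 turn 1 [-3.00e-03  3.14e+00 -0.00e+00]
 turn -1 [-0.    -0.002  0.002]
```

View pics/s1.png

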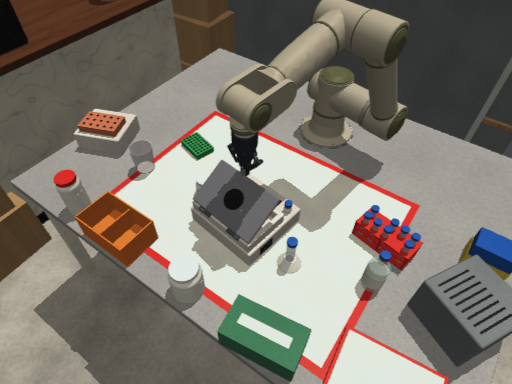

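```bash
python3 -m inch '[-0.8,0,0,0,0,0, -1.5,0.6,0,0,0,0, -1.5,1.2,0,0,0,0, -1.5,1.8,0,0,0,0, -1.5,2.4,0,0,0,0, -1.5,3,0,0,0,0]'
python3 -m inch '[0,0.5,0,0,0,0, 0,1,0,0,0,0]'
python3 -m inch '[0,0.5,0,0,0,0, 0,1,0,0,0,0]'
python3 -m inch '[0,0.5,0,0,0,0, 0,1,0,0,0,0]'
```

```text
time_s: 4.75
eef_pos: [630.2, 5.9, 205.6]
ee_rot: [-0.043, 0.043, 0.706, -0.706]
force: [0.7, 0.7, 0.1]
grip_width: -0.003
time_s: 4.92
eef_pos: [630.3, 5.9, 195.8]
ee_rot: [0.043, -0.043, -0.706, 0.706]
force: [-0.4, -0.1, 1.4]
grip_width: -0.001
time_s: 5.08
eef_pos: [630.5, 5.9, 186.2]
ee_rot: [0.043, -0.043, -0.706, 0.706]
force: [0.2, 0.0, 2.1]
grip_width: 0.0
time_s: 5.25
eef_pos: [630.5, 5.9, 176.0]
ee_rot: [0.043, -0.043, -0.706, 0.706]
force: [-0.7, 0.0, 3.1]
grip_width: -0.0
```

Contact, about 3 N. Look to confirm the lid is moving.

```bash
python3 -m inch '[0,0.5,0,0,0,0, 0,1,0,0,0,0, 0,1.5,0,0,0,0]'
python3 -m inch '[0,0.5,0,0,0,0, 0,1,0,0,0,0]'
python3 -c "
from h import *
shot('scene','s2.png');i=shot('wrist','w2.png')
plan([630,8,126.5])"
```

```text
time_s: 5.5
eef_pos: [630.4, 5.9, 160.8]
ee_rot: [-0.043, 0.043, 0.706, -0.706]
force: [-0.7, 0.5, 2.5]
grip_width: 0.004
time_s: 5.67
eef_pos: [630.4, 5.9, 150.8]
ee_rot: [-0.043, 0.043, 0.706, -0.706]
force: [-0.8, -0.2, 1.2]
grip_width: 0.004
pos [630.1   5.9 150.1] axes x,y,z (cols) [[-0.993, -0.002, -0.122], [0.122, 0.0, -0.993], [0.002, -1.0, -0.0]] t 5.7667 F [ 0.69 -0.05 -1.  ] w 0.0
shift cm [ 0.03  2.36 -0.21]
 turn 1 [-2.000e-03  3.141e+00  0.000e+00]
 turn -1 [ 0.    -0.     0.002]
```

View pics/w2.png

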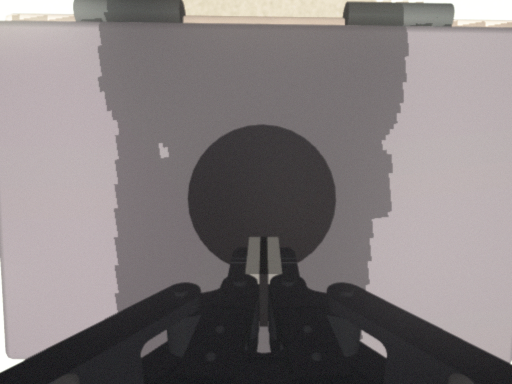

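```bash
python3 -m inch '[0,0.3,0,0,0,0, 0,0.6,0,0,0,0, 0,0.9,0,0,0,0, 0,1.2,0,0,0,0, 0,1.5,0,0,0,0]'
python3 -m inch '[0,0.2,0,0,0,0, 0,0.4,0,0,0,0]'
python3 -m inch '[0,0.1,0,0,0,0, 0,0.2,0,0,0,0]'
```

```text
time_s: 6.18
eef_pos: [630.4, 5.9, 136.0]
ee_rot: [-0.043, 0.043, 0.706, -0.706]
force: [-1.2, 0.9, 2.6]
grip_width: 0.001
time_s: 6.35
eef_pos: [630.4, 5.9, 132.0]
ee_rot: [-0.043, 0.043, 0.706, -0.706]
force: [-1.8, 0.1, 2.7]
grip_width: -0.0
time_s: 6.52
eef_pos: [630.4, 5.9, 130.2]
ee_rot: [-0.043, 0.043, 0.706, -0.706]
force: [-0.9, -0.1, 1.5]
grip_width: -0.004
```

```bash
python3 -m inch '[0,0.1,0,0,0,0, 0,0.1,0,0,0,0]'
python3 -m inch '[0,0.1,0,0,0,0, 0,0.1,0,0,0,0]'
```

```text
time_s: 6.68
eef_pos: [630.5, 5.8, 129.1]
ee_rot: [-0.043, 0.043, 0.706, -0.706]
force: [-0.3, -0.3, 0.2]
grip_width: -0.0
time_s: 6.85
eef_pos: [630.5, 5.8, 128.2]
ee_rot: [0.043, -0.043, -0.706, 0.706]
force: [-1.2, 0.1, 1.1]
grip_width: -0.001
```

```bash
for i in 1; do python3 -m inch '[0,0.1,0,0,0,0, 0,0.1,0,0,0,0]'; python3 -m inch '[0,0.1,0,0,0,0, 0,0.1,0,0,0,0]';  python3 -m inch '[0,0.05,0,0,0,0, 0,0.05,0,0,0,0]'; done
```

```text
time_s: 7.02
eef_pos: [630.5, 5.9, 127.2]
ee_rot: [-0.043, 0.043, 0.706, -0.706]
force: [0.4, 0.1, 0.1]
grip_width: -0.003
time_s: 7.18
eef_pos: [630.5, 5.9, 126.5]
ee_rot: [0.043, -0.043, -0.706, 0.706]
force: [-2.2, -0.3, 4.1]
grip_width: 0.001
time_s: 7.35
eef_pos: [630.5, 5.8, 126.5]
ee_rot: [0.043, -0.043, -0.706, 0.706]
force: [-3.0, 0.0, 6.6]
grip_width: -0.001
```

```bash
python3 -m inch '[0,0.05,0,0,0,0, 0,0.05,0,0,0,0]'; python3 -m inch '[0,-0.5,0,0,0,0, 0,-1.5,0,0,0,0, 0,-3.5,0,0,0,0, 0,-6,0,0,0,0, 0,-9,0,0,0,0]'; python3 -c "
from h import *
i=shot('wrist','w3.png')
i=shot('scene','s3.png')
cv2.imwrite('pics/s3z.png',cv2.resize(i[140:280,150:350,::-1],(800,560),interpolation=cv2.INTER_CUBIC))
plan([514,-79,150])"
```

```text
time_s: 7.52
eef_pos: [630.5, 5.9, 126.4]
ee_rot: [0.043, -0.043, -0.706, 0.706]
force: [-4.9, 0.1, 10.7]
grip_width: -0.001
time_s: 7.93
eef_pos: [630.0, 5.9, 215.7]
ee_rot: [-0.044, 0.042, 0.706, -0.706]
force: [0.1, -0.4, 0.3]
grip_width: 0.001
pos [632.2   5.6 221. ] axes x,y,z (cols) [[-0.993, 0.009, -0.122], [0.122, -0.002, -0.993], [-0.009, -1.0, 0.0]] t 8.0333 F [ 0.38 -0.38  0.47] w -0.0
shift cm [10.77  7.    9.83]
 turn 1 [ 1.500e-02  3.141e+00 -1.000e-03]
 turn -1 [-0.    -0.    -0.009]
```

View pics/s3z.png

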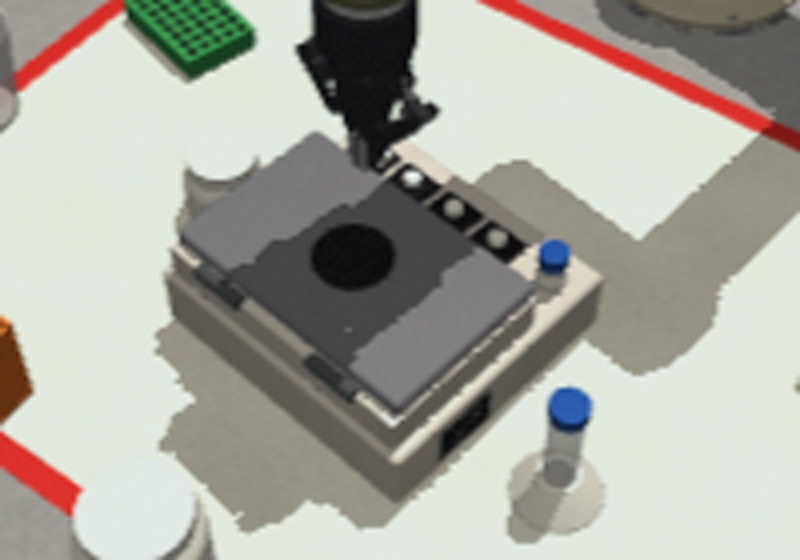

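The picture shows the lid flat on the rim. Now on to the start key.

```bash
python3 -m inch '[1.3,0,1.2,0,0,0, 3.3,0,3,0,0,0, 5.5,0,5,0,0,0, 7.7,0,7,0,0,0, 9.4,0,8.6,0,0,0, 10.6,0,9.8,0,0,0, 10.6,3,9.8,0,0,0, 10.6,6,9.8,0,0,0]'; python3 -m inch '[0,2,0,0,0,0, 0,3,0,0,0,0, 0,3,0,0,0,0]'; python3 -c "
from h import *
i=shot('wrist','w4.png')
print(proj('wrist',tool()[0]))
plan([514,-79,95])"
```

```text
time_s: 8.7
eef_pos: [513.6, -79.4, 156.1]
ee_rot: [0.042, -0.045, -0.705, 0.706]
force: [0.0, -0.6, -1.2]
grip_width: 0.0
time_s: 8.95
eef_pos: [512.5, -78.2, 123.6]
ee_rot: [-0.044, 0.042, 0.706, -0.705]
force: [0.9, 0.6, 0.2]
grip_width: 0.003
[264.18290617 254.2106559 ]
pos [513.3 -78.5 125.3] axes x,y,z (cols) [[-0.993, -0.001, -0.122], [0.122, 0.0, -0.993], [0.001, -1.0, -0.0]] t 9.0 F [0.25 0.46 0.1 ] w -0.0
shift cm [-0.08  3.03  0.04]
 turn 1 [-1.000e-03  3.141e+00  0.000e+00]
 turn -1 [ 0.    -0.     0.001]
```

View pics/w4.png

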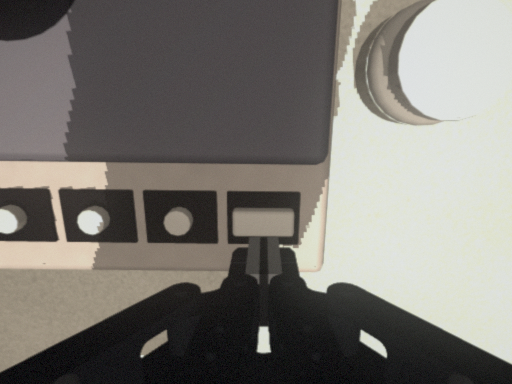

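```bash
python3 -c "
from h import *
print(ray('wrist',(263.5,222),87.5), proj('wrist',[514,-79,87.5]))"
python3 -m inch '[0,0.8,0,0,0,0, 0,1.6,0,0,0,0, 0,2.4,0,0,0,0, 0,3,0,0,0,0, 0,3,0,0,0,0]'
```

```text
[515.53676669 -78.46644231  87.5       ] [264.71663095 224.32983023]
time_s: 9.42
eef_pos: [512.7, -78.3, 94.0]
ee_rot: [-0.044, 0.042, 0.706, -0.706]
force: [-0.6, -0.7, -0.0]
grip_width: -0.001
```

```bash
python3 -m inch '[-0.2,0.3,0,0,0,0, -0.2,0.6,0,0,0,0, -0.2,0.8,0,0,0,0]'
python3 -m inch '[0,0.1,0,0,0,0, 0,0.2,0,0,0,0]'
```

```text
time_s: 9.67
eef_pos: [515.5, -78.8, 87.2]
ee_rot: [0.043, -0.043, -0.706, 0.706]
force: [-0.5, 0.2, 1.0]
grip_width: -0.006
time_s: 9.83
eef_pos: [515.5, -78.8, 85.5]
ee_rot: [0.043, -0.043, -0.706, 0.706]
force: [0.4, 0.3, 3.4]
grip_width: 0.002
```

```bash
python3 -m inch '[0,0.1,0,0,0,0, 0,0.2,0,0,0,0]'
python3 -m inch '[0,0.08,0,0,0,0, 0,0.08,0,0,0,0, 0,0.08,0,0,0,0]'; python3 -c "
from h import *
i=shot('wrist','w5.png');plan([514,-79,95])"
```

```text
time_s: 10.0
eef_pos: [515.5, -78.8, 83.6]
ee_rot: [0.043, -0.043, -0.706, 0.706]
force: [0.6, -0.4, 4.4]
grip_width: -0.001
time_s: 10.25
eef_pos: [515.5, -78.8, 82.7]
ee_rot: [0.043, -0.043, -0.706, 0.706]
force: [-0.6, -0.1, 4.9]
grip_width: -0.001
pos [515.5 -78.8  82.7] axes x,y,z (cols) [[-0.993, 0.001, -0.122], [0.122, -0.0, -0.993], [-0.001, -1.0, 0.0]] t 10.3 F [0.1  0.55 4.64] w -0.0
shift cm [ 0.14 -1.23  0.04]
 turn 1 [ 1.000e-03  3.141e+00 -0.000e+00]
 turn -1 [-0.    -0.    -0.001]
```

View pics/w5.png

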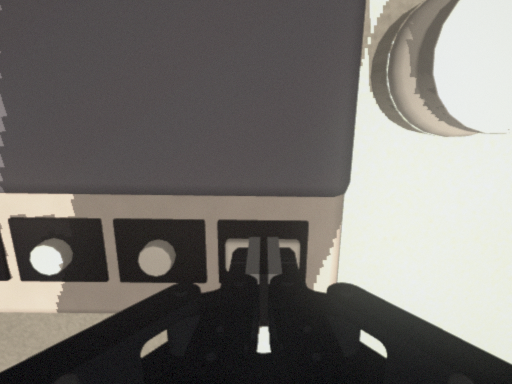

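The fingertips are on the key, holding it about 4.8 mm down at 4.9 N. I'll release it and retreat.

```bash
python3 -m inch '[0,-0.3,0,0,0,0, 0,-0.8,0,0,0,0, 0,-2,0,0,0,0, 0,-4.5,0,0,0,0, 0,-7.5,0,0,0,0, 0,-10.5,0,0,0,0, 0,-13.5,0,0,0,0, 0,-16,0,0,0,0]'
python3 -m inch '[2,0,0,0,0,0, 4,-1,0,0,0,0, 6,-3,0,0,0,0, 6,-4,0,0,0,0, 6,-4,0,0,0,0, 6,-4,0,0,0,0]'
python3 -c "
from h import *
i=shot('wrist','w6.png');j=shot('top','t6.png');shot('scene','s6.png');plan([514,-79,95])"
```

```text
time_s: 10.97
eef_pos: [514.9, -78.6, 244.6]
ee_rot: [0.043, -0.043, -0.706, 0.706]
force: [-1.0, 0.1, 0.8]
grip_width: 0.005
time_s: 11.47
eef_pos: [455.9, -71.5, 282.3]
ee_rot: [0.043, -0.043, -0.706, 0.706]
force: [-0.2, 0.2, -0.4]
grip_width: 0.002
pos [455.8 -71.4 281.3] axes x,y,z (cols) [[-0.993, -0.002, -0.122], [0.122, 0.001, -0.993], [0.002, -1.0, -0.001]] t 11.6167 F [ 0.06  0.77 -0.55] w -0.0
shift cm [-5.91 18.62  0.06]
 turn 1 [-3.000e-03  3.141e+00  1.000e-03]
 turn -1 [ 0.001 -0.     0.002]
```

View pics/w6.png

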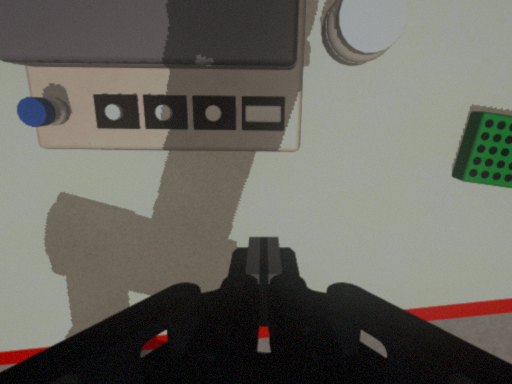

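View pics/s6.png

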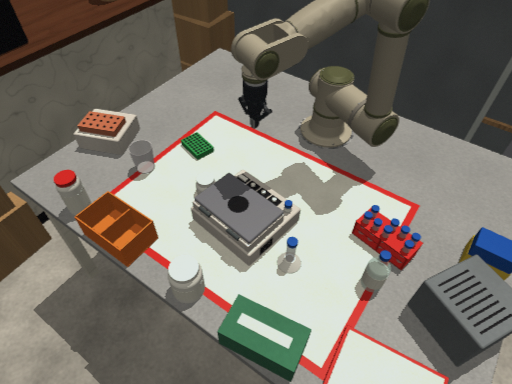

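Lid flat, start key up at (263,113), vial at (38,111), hand well clear, and the other objects are where they stood.

```bash
python3 -c "
from rig import ctrl
print(ctrl.finish_job())"
```

```text
the job is handed in; nothing more can be done
None
```

I shut the centrifuge lid, pressed and released the start key with the closed fingertips, and handed the job in at about 11.6 s. No verdict was reported.

- **Lid:** I pushed it down slowly. The fingertips stopped at 126.5 mm, the stated height of the shut lid, and the force then rose to about 11 N. The picture afterwards showed it flat on the rim.
- **Start key:** It was the rightmost of the four. I pressed it about 4.8 mm, with a force of about 4.9 N, then let it up. The last wrist picture showed it standing up again.
- **End state:** The hand is clear, about 280 mm above the bench, and the force reading is near zero. In the last wrist and scene pictures the round keys, the vial and the other loose things looked unmoved. I judged this by eye and did not measure their positions again.

No checks failed. The small disagreements, centrifuge yaw −0.122 against −0.13 rad and key position about 2 mm off, were within measurement error; I moved the fingertips 2 mm forward before pressing.

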